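# Lever open the swab sample case with the spatula

## Task

Pick up the flat-bladed spatula, slide its blade under the overhanging front edge of the wide sample case's lid and lever the lid up until it stands at least halfway to upright (45 degrees or more) and stays there by itself. Then lay the spatula down flat on the desk and let go. Do not touch the wide case or its lid with the gripper, and leave the narrow case alone.

Things in the scene. Friction and masses are not known exactly. Their poses are not given: they have to be found in the camera images.
- spatula: Loose 60 g spatula flat on the desk, blade pointing away from the robot within 45 degrees. Black handle 100 long, 16 wide, 22 mm high; thin steel blade 26 wide, 2.5 mm thick, level with the handle's underside. Origin: on the underside at the balance point, where to grip across the 16 mm; x towards the blade, z up. Handle x -70 to 30 mm, steel neck to 46, blade tip at 105. 90 mm free around the origin.
- sample_case: The wide case, fixed: grey box 100 deep (x), 130 wide (y), 55 mm high, with a white hinged lid. Origin: centre of its underside; x from the front (roughly facing the robot) to the hinge at the back, z up. Lid: flat plate 5 mm thick, underside 55.5 mm up when shut, front edge at x -68 mm, overhanging the box front (x -50) by 18 mm with free space below. Hinge line along y at x 50, z 55.5 mm.
- case_lid (a joint): Opening angle of the wide case's lid, rad: 0 shut, growing as the front edge rises, stop at 1.9. It may start up to 0.05 ajar. The lid weighs 70 g and its stiff hinge holds it at any angle; raising it takes about 1 N at the front edge.
- narrow_case: The other case, a fixed bystander: same make, depth, height and lid, but only 80 mm wide (y). Origin: centre of its underside; x from front to hinge, z up. The two cases and the spatula lie side by side in any order, about 0.23 m apart. Swab boxes 120 mm high stand farther out, beyond 0.4 m to either side; a marker and a bottle are beyond the cases.

How it is judged:
By the outcome, as a careful person would: the job done as asked, in the order asked, and still so for the second after the job is handed in, with the robot touching nothing.
It also fails if it takes over 64 s, if anything falls off the work surface, if the arm or the gripper's body presses on something with over 40 N, if the wrist force passes 120 N, or if a joint passes its speed limit or range.

## Robot

A 6-joint arm with a two-finger parallel gripper is mounted at the origin on the work surface. World frame = base frame: x ahead of the robot, y to its left, z up, the work surface at z = 0. Lengths are in m, angles in rad, forces in N, time in s.
With the tool pointing down it reaches from about 0.3 to 0.85 m from the base axis. Payload 5.4 kg.
Tool frame: the origin (TCP) lies between the finger pads; the fingertips stand 19 mm ahead of it and the grasp point (between the pads) is the TCP; z points along the fingers, y is the direction in which the jaws open and shut (so a half turn about z gives the same grasp; the last joint's range is limited). The gripper opens to 85 mm and grips with 20 to 120 N. Pads are 22 mm wide; open, the fingers measure 114 mm over their backs; the gripper's body (76 mm by 85 mm) begins 54 mm behind the grasp point. The pads swing forward as they close: fully open they stand 13 mm farther back than shut.
Start: joints at [-1.387, 0.158, 1.597, -0, 1.386, -0.21], TCP at [0.221, -0.531, 0.25] pointing down, gripper open.
Joint ranges: [-2.91, 2.91], [-0.94, 2.29], [0.18, 2.7], [-1.29, 4.43], [0.17, 2.64], [-3, 3]. Speed limits (rad/s): [2.57, 2.57, 3.14, 3.14, 3.14, 3.14].

## Interface

Orientations are given as a 3x3 rotation matrix whose columns are the frame's x, y, z axes.
In Python, from plant import r, eyes gives the robot as it stands. The module is installed in compiled form; this text tells all that it offers.
- The arm moves only by the tool step_arm, never from a script. Its argument "deltas" is one flat list of numbers, 7 for each row, row after row: the shift along the world's x, y, z as a fraction of full scale, then the turn, a rotation vector about the world's x, y, z as a fraction of full scale, then the gripper's target within -1 to 1 (fully open at 1, half-way at 0, shut at -1). In form: [tx, ty, tz, rx, ry, rz, jaw, tx, ty, tz, rx, ry, rz, jaw, ...]. A call has 1 to 20 rows; each row shifts and turns the pose as measured when the row begins; what a row does not reach is not made up. Full scale, the value 1, is 50 mm for a shift and 6 degrees for a turn. A row lasts 1/8 s, in which the tool goes at most 62.5 mm and 10.7 degrees, less where a joint would pass 70% of its speed; a pose out of reach is approached as far as the arm can. A call with a number of a shift or a turn outside -1 to 1 is refused whole. A call with a gripper value outside its range is refused whole. The fingers move at their own pace and stop on an object; "force" is the grip in N (left out, the last holds). Time passes only in rows, so rows that do not move let the fingers close. It gives the time, the measured TCP pose, the force and the opening at its end, in the units of the state.
- r.read_state(): the state, without advancing time (a new reading comes with each control period).
- eyes.capture(name): name is "scene" or "top" or "wrist"; returns (picture, depth): 400x640x3 uint8, red, green, blue; 400x640 float32, m along the optical axis (not along the pixel's ray), 0 where there is no reading.
- eyes.calibration(name): a dict with "fov_y" (degrees; the focal length in pixels is half the picture's height over the tangent of half this angle, whatever the lens; pixels are square), "cx", "cy" (the principal point, pixels), "dist_coeffs" ([k1, k2, p1, p2, k3] as OpenCV has them; the pictures are not rectified), "R" (3x3) and "t" (3): a world point X has camera coordinates R X + t; the wrist camera has in their place "T_tool_cam" (4x4, takes a point from camera to tool coordinates, whose origin is the TCP and whose axes are the flange's). Camera axes: x right, y down, z forward; pixel columns grow to the right and rows downward; lengths in m; the calibration is good to about 2 mm. A picture is of the moment at which its call begins: read the wrist's pose just before it. calibration takes no time and is no camera call.
- r.finish_job(): hands the job in, once; it reports no verdict.
The state is a dict: "time_s": time; "q": joint angles; "joint_velocities": joint speeds; "tau": joint torques, N m; "tcp_pos": TCP position; "eef_rot": TCP orientation; "contact_force": force on the tool from outside, world axes, zero at the start; "ft_torque": the same for the moment, N m; "finger_gap": opening from 0.0 (shut) to 1.0 (fully open).
Only numpy, scipy, OpenCV 4.12 (cv2) and the standard library are available. Lean on these libraries where they do the work, as an engineer would, in place of code of your own. Each camera call takes 0.05 s, during which the arm holds its last target.

## Working session

There is one attempt and no reset: what is moved stays moved. The work goes in short steps, Python scripts to look and compute and a tool call to move; the robot and the scene stay as the last step left them, time stands still between calls to the robot, and variables do not carry over. Pictures are saved under pics/ and viewed, and the job is handed in when it is done.

Besides the shell and the picture viewer there is one more tool, called after ">>>" as name(argument=value, ...), one argument or row to a line, values as JSON. step_arm: Moves the arm, as the interface text tells. Its arguments: {"type":"object","properties":{"deltas":{"type":"array"},"force":{"type":"number"}},"required":["deltas"]}

```bash
mkdir -p pics
python3 - <<'E'
from plant import r, eyes
import cv2,numpy as np
s=r.read_state()
print(s['time_s'],s['tcp_pos'],s['eef_rot'],s['finger_gap'])
for n in ['scene','top']:
    p,d=eyes.capture(n)
    cv2.imwrite(f'pics/{n}0.png',p[:,:,::-1]); np.savez(f'{n}0.npz',p=p,d=d)
    print(n,eyes.calibration(n))
print(eyes.calibration('wrist'))
E
```

```text
0.0 [ 0.22048112 -0.5303891   0.24927092] [[ 9.23472477e-01  3.83664493e-01 -3.75746429e-04]
 [ 3.83664455e-01 -9.23470447e-01  1.98000327e-03]
 [ 4.12666227e-04 -1.97263907e-03 -9.99997969e-01]] 1.0008351795275572
scene {'fov_y': 43.39179806980371, 'cx': 326.30149871579084, 'cy': 208.48445400306008, 'dist_coeffs': array([-0.05788623,  0.        ,  0.        ,  0.        ,  0.        ]), 'R': array([[ 0.8960331 ,  0.44393318, -0.0069295 ],
       [ 0.36853277, -0.75236802, -0.54600912],
       [-0.2476051 ,  0.4866885 , -0.83775057]]), 't': array([-0.62083205, -0.21709292,  1.0637363 ])}
top {'fov_y': 56.65146526471072, 'cx': 318.86138352481544, 'cy': 196.2672852501153, 'dist_coeffs': array([0.03039093, 0.        , 0.        , 0.        , 0.        ]), 'R': array([[-0.01571729, -0.99974677, -0.01610494],
       [-0.98106069,  0.01852954, -0.19281228],
       [ 0.19306187,  0.01276944, -0.98110349]]), 't': array([0.01684781, 0.65948112, 0.58802514])}
{'fov_y': 65.82410734729494, 'cx': 325.5252191178326, 'cy': 200.9031812013476, 'dist_coeffs': array([-0.03528204,  0.        ,  0.        ,  0.        ,  0.        ]), 'T_tool_cam': array([[-4.34500481e-04, -9.62002470e-01, -2.73040398e-01,
         6.92557324e-02],
       [ 9.99999096e-01, -7.06576797e-05, -1.34239193e-03,
        -5.60030256e-04],
       [ 1.27209195e-03, -2.73040734e-01,  9.62001632e-01,
        -1.23627953e-01],
       [ 0.00000000e+00,  0.00000000e+00,  0.00000000e+00,
         1.00000000e+00]])}
```

View pics/scene0.png

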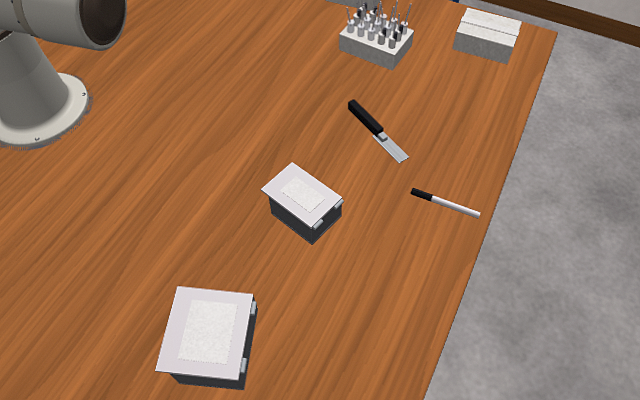

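View pics/top0.png

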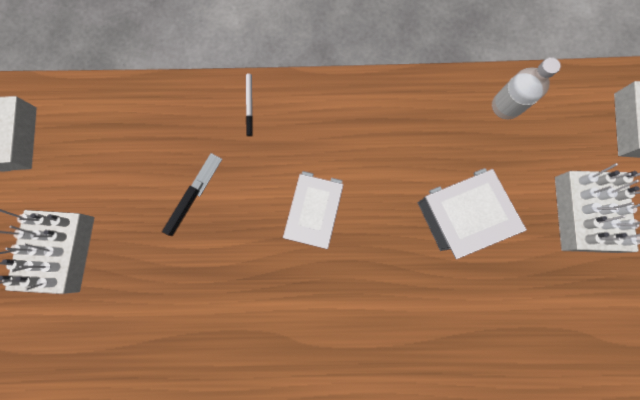

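The scene view shows the spatula (about 380,130), the narrow case (303,200) and the wide case (210,335). In the top view, the spatula lies at (192,195) with its blade up and to the right, the narrow case is at (313,210), and the wide case is at (475,212), with its hinges at the top and its front edge running from about (460,257) to (525,229).

```bash
cat > h.py <<'E'
import numpy as np,cv2
from plant import r,eyes
def K(c):
    f=200/np.tan(np.radians(c['fov_y']/2)); return np.array([[f,0,c['cx']],[0,f,c['cy']],[0,0,1.]])
def cam(n):
    c=eyes.calibration(n)
    if n=='wrist':
        s=r.read_state();T=np.eye(4);T[:3,:3]=s['eef_rot'];T[:3,3]=s['tcp_pos'];T=T@c['T_tool_cam']
        Rt=T[:3,:3].T;return K(c),c['dist_coeffs'],Rt,-Rt@T[:3,3]
    return K(c),c['dist_coeffs'],c['R'],c['t']
def rays(cm,px):
    k,d,R,t=cm
    u=cv2.undistortPoints(np.array(px,float).reshape(-1,1,2),k,d).reshape(-1,2)
    v=np.c_[u,np.ones(len(u))]
    return -R.T@t, v@R, v   # origin, world dirs (unit depth)
def onplane(cm,px,z):
    o,w,_=rays(cm,px); return o+w*((z-o[2])/w[:,2])[:,None]
def proj(cm,X):
    k,d,R,t=cm; return cv2.projectPoints(np.array(X,float).reshape(-1,3),cv2.Rodrigues(R)[0],t,k,d)[0].reshape(-1,2)
def cloud(cm,px,dep):
    o,w,_=rays(cm,px); px=np.array(px).astype(int); return o+w*dep[px[:,1],px[:,0]][:,None]
E
cat > a.py <<'E'
from h import *
cm=cam('top');z=np.load('top0.npz');p,d=z['p'],z['d']
hsv=cv2.cvtColor(p,cv2.COLOR_RGB2HSV)
white=((hsv[...,1]<40)&(hsv[...,2]>170)).astype(np.uint8)
def comp(m,box):
    mm=np.zeros_like(m);x0,y0,x1,y1=box;mm[y0:y1,x0:x1]=m[y0:y1,x0:x1]
    n,l,st,c=cv2.connectedComponentsWithStats(mm);i=1+np.argmax(st[1:,4]);return (l==i).astype(np.uint8)
for nm,box in [('wide',(415,160,540,265)),('narrow',(275,160,350,255))]:
    m=comp(white,box)
    ys,xs=np.nonzero(m)
    C=cloud(cm,np.c_[xs,ys],d);ok=d[ys,xs]>0;C=C[ok]
    C=C[abs(C[:,2]-np.median(C[:,2]))<.015]
    A=np.c_[C[:,:2],np.ones(len(C))];co=np.linalg.lstsq(A,C[:,2],rcond=None)[0]
    print(nm,'zplane',co,np.median(C[:,2]))
    cn=max(cv2.findContours(m,0,2)[0],key=cv2.contourArea)
    P=onplane(cm,cn[:,0,:],.0615)
    rc=cv2.minAreaRect((P[:,:2]*1000).astype(np.float32));print(rc,'\n',cv2.boxPoints(rc).round(1))
black=(hsv[...,2]<60).astype(np.uint8)
m=comp(black,(150,140,235,245));ys,xs=np.nonzero(m)
P=onplane(cm,np.c_[xs,ys],.022);rc=cv2.minAreaRect((P[:,:2]*1000).astype(np.float32));print('handle',rc,'\n',cv2.boxPoints(rc).round(1))
grey=((hsv[...,1]<60)&(hsv[...,2]>90)).astype(np.uint8)
m=comp(grey,(180,140,235,205));ys,xs=np.nonzero(m)
P=onplane(cm,np.c_[xs,ys],.0025);rc=cv2.minAreaRect((P[:,:2]*1000).astype(np.float32));print('blade',rc,'\n',cv2.boxPoints(rc).round(1))
E
python3 a.py
```

```text
wide zplane [-0.04100104 -0.01687703  0.08545522] 0.06439336368185267
((628.6299438476562, -263.00311279296875), (122.34934997558594, 131.6562957763672), 21.20061492919922) 
 [[ 547.8 -223.8]
 [ 595.4 -346.5]
 [ 709.5 -302.3]
 [ 661.9 -179.5]]
narrow zplane [ 0.00066952 -0.0015507   0.06096438] 0.061334696971694025
((637.40478515625, 15.521141052246094), (79.93216705322266, 121.4322738647461), 75.08518981933594) 
 [[568.4  -7.5]
 [685.8 -38.7]
 [706.4  38.5]
 [589.   69.8]]
handle ((645.9387817382812, 264.0592041015625), (20.18688201904297, 96.58873748779297), 61.47032928466797) 
 [[598.7 278.3]
 [683.5 232.1]
 [693.2 249.9]
 [608.3 296. ]]
blade ((720.6597900390625, 228.30007934570312), (26.85012435913086, 84.62728881835938), 61.2594108581543) 
 [[677.1 236.9]
 [751.3 196.2]
 [764.2 219.7]
 [690.  260.4]]
```

>>> step_arm(
  deltas=[0.8,0.55,0,0,0,0,1,0.8,0.55,0,0,0,0,1,0.8,0.55,0,0,0,0,1,0.8,0.55,0,0,0,0,1,0.8,0.55,0,0,0,0,1,0.8,0.55,0,0,0,0,1,0.8,0.55,0,0,0,0,1,0.8,0.55,0,0,0,0,1,0.6,0.5,0,0,0,0,1,0.3,0.2,0,0,0,0,1,0,0,0,0,0,0,1],
)

```text
time_s: 1.48
tcp_pos: [0.5928, -0.2645, 0.2432]
eef_rot: [[0.925, 0.381, -0.007], [0.381, -0.925, 0.008], [-0.003, -0.01, -1.0]]
contact_force: [-0.1, 0.3, 0.5]
finger_gap: 0.992
```

Run:
```python
from h import *
s=r.read_state();print(s['time_s'],s['tcp_pos'],s['eef_rot'][:,0],s['q'],s['joint_velocities'])
cm=cam('wrist');p,d=eyes.capture('wrist')
cv2.imwrite('pics/w1.png',p[:,:,::-1]);np.savez('w1.npz',p=p,d=d,R=cm[2],t=cm[3])
```

```text
1.475 [ 0.59284506 -0.26454622  0.24317869] [ 0.92459073  0.38094662 -0.00341288] [-0.6066425   0.36004087  1.36999462  0.00263337  1.42188266  0.5729446 ] [-0.01114624 -0.00422833  0.00962855 -0.01031399  0.002818   -0.00268394]
```

View pics/w1.png

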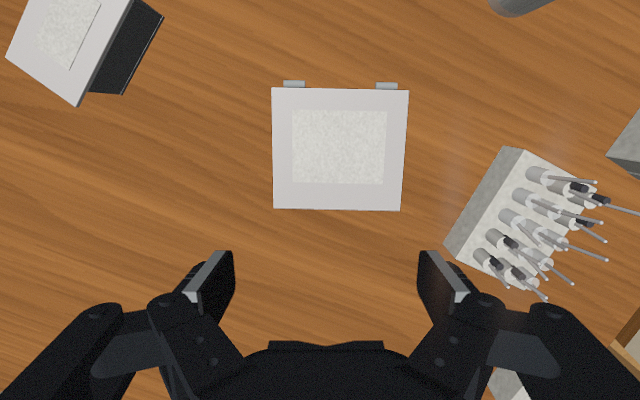

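The wrist view shows the wide lid squarely, with corners at about (272,88), (409,91), (400,211) and (274,208). The hinges are at the top.

Run:
```python
from h import *
z=np.load('w1.npz');p,d=z['p'],z['d'];c=eyes.calibration('wrist');cm=(K(c),c['dist_coeffs'],z['R'],z['t'])
hsv=cv2.cvtColor(p,cv2.COLOR_RGB2HSV)
m=((hsv[...,1]<45)&(hsv[...,2]>150)).astype(np.uint8)
m[:89]=0;m[:,:262]=0;m[:,420:]=0;m[220:]=0
ys,xs=np.nonzero(m);ok=d[ys,xs]>0
C=cloud(cm,np.c_[xs,ys],d)[ok];C=C[abs(C[:,2]-np.median(C[:,2]))<.01]
co=np.linalg.lstsq(np.c_[C[:,:2],np.ones(len(C))],C[:,2],rcond=None)[0];print(co,np.median(C[:,2]))
cn=max(cv2.findContours(m,0,2)[0],key=cv2.contourArea)
q=cv2.approxPolyDP(cn,6,True)[:,0];print(q)
o,w,_=rays(cm,q)
s=(co[0]*o[0]+co[1]*o[1]+co[2]-o[2])/(w[:,2]-w[:,:2]@co[:2])
P=o+w*s[:,None];print(P.round(4))
for zz in(.061,.066):print(onplane(cm,q,zz).round(4))
# reprojection check in top
print(proj(cam('top'),P).round(1), proj(cam('scene'),P).round(1))
```

```text
[-0.03896175 -0.01367062  0.08429376] 0.06351163919574948
[[271  89]
 [273 207]
 [399 210]
 [408  90]]
[[ 0.6564 -0.18    0.0612]
 [ 0.5497 -0.2213  0.0659]
 [ 0.5961 -0.3413  0.0657]
 [ 0.7045 -0.2991  0.0609]]
[[ 0.6564 -0.18    0.061 ]
 [ 0.548  -0.221   0.061 ]
 [ 0.5951 -0.343   0.061 ]
 [ 0.7045 -0.2991  0.061 ]]
[[ 0.6564 -0.181   0.066 ]
 [ 0.5497 -0.2213  0.066 ]
 [ 0.5961 -0.3413  0.066 ]
 [ 0.7037 -0.2981  0.066 ]]
[[424.6 196.5]
 [454.7 257.8]
 [524.2 229.2]
 [490.7 168.6]] [[252.  291.9]
 [178.1 284.2]
 [155.8 368.1]
 [237.9 377.1]]
```

>>> step_arm(
  deltas=[0.1,0.9,0,0,0,-0.78,1,0.1,0.9,0,0,0,-0.78,1,0.1,0.9,0,0,0,-0.78,1,0.1,0.9,0,0,0,-0.78,1,0.1,0.9,0,0,0,-0.78,1,0.1,0.9,0,0,0,-0.78,1,0.1,0.9,0,0,0,-0.78,1,0.1,0.9,0,0,0,-0.78,1,0.1,0.9,0,0,0,-0.78,1,0.1,0.9,0,0,0,-0.78,1,0.1,0.9,0,0,0,-0.78,1,0,0.5,0,0,0,0,1,0,0,0,0,0,0,1],
)

```text
time_s: 3.15
tcp_pos: [0.6416, 0.245, 0.2438]
eef_rot: [[0.842, -0.54, -0.002], [-0.54, -0.842, 0.005], [-0.005, -0.003, -1.0]]
contact_force: [-0.3, -0.7, 0.7]
finger_gap: 1.001
```

Run:
```python
from h import *
s=r.read_state();print(s['time_s'],s['tcp_pos'],s['eef_rot'],s['q'],np.abs(s['joint_velocities']).max())
cm=cam('wrist');p,d=eyes.capture('wrist')
cv2.imwrite('pics/w2.png',p[:,:,::-1]);np.savez('w2.npz',p=p,d=d,R=cm[2],t=cm[3])
```

```text
3.15 [0.64162201 0.24502203 0.24382283] [[ 0.84182075 -0.53975188 -0.00239432]
 [-0.53973837 -0.84182016  0.00461715]
 [-0.0045077  -0.0025945  -0.99998647]] [0.18720457 0.45068365 1.25085799 0.00502402 1.44154583 2.32748827] 0.034256944224081674
```

View pics/w2.png

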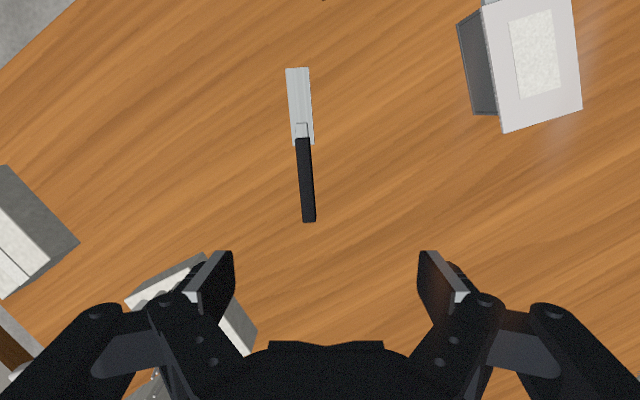

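The spatula is seen in full: blade tip at about (298,68), blade and neck join near (302,130), and the handle end at (309,222).

```bash
cat > sp.py <<'E'
from h import *
z=np.load('w2.npz');p,d=z['p'],z['d'];c=eyes.calibration('wrist');cm=(K(c),c['dist_coeffs'],z['R'],z['t'])
hsv=cv2.cvtColor(p,cv2.COLOR_RGB2HSV)
def rect(m,z):
    n,l,st,_=cv2.connectedComponentsWithStats(m);i=1+np.argmax(st[1:,4])
    ys,xs=np.nonzero(l==i)
    P=onplane(cm,np.c_[xs,ys],z);rc=cv2.minAreaRect((P[:,:2]*1000).astype(np.float32));print(rc,'\n',cv2.boxPoints(rc).round(1))
    dd=d[ys,xs];print('z',np.median(cloud(cm,np.c_[xs,ys],d)[dd>0][:,2]))
    vx=cv2.fitLine((P[:,:2]*1000).astype(np.float32),2,0,.01,.01).ravel();print('line',vx,np.degrees(np.arctan(vx[1]/vx[0])))
roi=np.zeros((400,640),bool);roi[55:230,270:335]=1
rect(((hsv[...,2]<60)&roi).astype(np.uint8),.021)
rect(((hsv[...,1]<50)&(hsv[...,2]>100)&roi).astype(np.uint8),.0025)
E
python3 sp.py
```

```text
((648.1998901367188, 269.1845703125), (16.34464454650879, 98.98097229003906), 61.25752258300781) 
 [[600.9 285.8]
 [687.7 238.2]
 [695.5 252.6]
 [608.7 300.1]]
z 0.02175896315418141
line [ 8.7617463e-01 -4.8199385e-01  6.4984625e+02  2.6827234e+02] -28.815702
((720.6298828125, 230.4610137939453), (25.82788848876953, 84.95746612548828), 61.48766326904297) 
 [[677.1 239.4]
 [751.8 198.8]
 [764.1 221.5]
 [689.5 262.1]]
z 0.0026146931167258525
line [ 8.7963587e-01 -4.7564772e-01  7.2427771e+02  2.2847585e+02] -28.40153
```

>>> step_arm(
  deltas=[0.12,0.075,-0.9,0,0,0.17,1,0.12,0.075,-0.9,0,0,0.17,1,0.12,0.075,-0.9,0,0,0.17,1,0.12,0.075,-0.8,0,0,0.17,1,0,0,0,0,0,0,0],
)

```text
time_s: 3.82
tcp_pos: [0.6686, 0.2461, 0.0668]
eef_rot: [[0.873, -0.488, 0.001], [-0.488, -0.873, 0.001], [0.0, -0.002, -1.0]]
contact_force: [0.4, 0.7, 0.0]
finger_gap: 0.816
```

Run:
```python
from h import *
s=r.read_state();R=s['eef_rot'];print(s['time_s'],s['tcp_pos'],R,np.degrees(np.arctan2(R[1,0],R[0,0])),s['finger_gap'])
```

```text
3.825 [0.66861004 0.24610001 0.06684743] [[ 8.73042786e-01 -4.87642738e-01  9.24198288e-04]
 [-4.87643579e-01 -8.73041873e-01  1.27585315e-03]
 [ 1.84703279e-04 -1.56455375e-03 -9.99998759e-01]] -29.18581873211631 0.8161170722647034
```

>>> step_arm(
  deltas=[-0.06,0.28,-0.3,0,0,0.08,0,0,0,-0.2,0,0,0,0,0,0,0,0,0,0,0],
)

```text
time_s: 4.2
tcp_pos: [0.6684, 0.2595, 0.0459]
eef_rot: [[0.876, -0.482, 0.008], [-0.482, -0.876, 0.002], [0.006, -0.006, -1.0]]
contact_force: [-0.1, -0.7, 0.0]
finger_gap: 0.5
```

>>> step_arm(
  deltas=[-0.05,0.01,-0.3,0,0.08,0,0,0,0,-0.17,0,0,0,0,0,0,0,0,0,0,0],
)

```text
time_s: 4.58
tcp_pos: [0.6665, 0.2602, 0.0224]
eef_rot: [[0.876, -0.482, 0.001], [-0.482, -0.876, 0.003], [-0.0, -0.003, -1.0]]
contact_force: [-0.1, 0.4, -0.2]
finger_gap: 0.499
```

>>> step_arm(
  deltas=[0,0,0,0,0,0,-1,0,0,0,0,0,0,-1,0,0,0,0,0,0,-1,0,0,0,0,0,0,-1,0,0,0,0,0,0,-1,0,0,0,0,0,0,-1],
  force=80,
)

```text
time_s: 5.32
tcp_pos: [0.6672, 0.2603, 0.0234]
eef_rot: [[0.876, -0.482, 0.003], [-0.482, -0.876, 0.003], [0.001, -0.004, -1.0]]
contact_force: [0.1, -0.0, -0.6]
finger_gap: 0.166
```

>>> step_arm(
  deltas=[0,0,0.4,0,0,0,-1,0,0,0.9,0,0,0,-1,0,0,0.9,0,0,0,-1,0,0,0.9,0,0,0,-1,0,0,0,0,0,0,-1],
)

```text
time_s: 5.95
tcp_pos: [0.6671, 0.2603, 0.1897]
eef_rot: [[0.876, -0.482, 0.008], [-0.482, -0.876, 0.004], [0.005, -0.007, -1.0]]
contact_force: [0.7, 0.2, 0.4]
finger_gap: 0.167
```

>>> step_arm(
  deltas=[-0.2,-0.5,0,0,0,0.4,-1,-0.36,-0.9,0,0,0,0.66,-1,-0.36,-0.9,0,0,0,0.66,-1,-0.36,-0.9,0,0,0,0.66,-1,-0.36,-0.9,0,0,0,0.66,-1,-0.36,-0.9,0,0,0,0.66,-1,-0.36,-0.9,0,0,0,0.66,-1,-0.36,-0.9,0,0,0,0.66,-1,-0.36,-0.9,0,0,0,0.66,-1,-0.36,-0.9,0,0,0,0.66,-1,-0.36,-0.9,0,0,0,0.66,-1,-0.36,-0.9,0,0,0,0.66,-1,-0.36,-0.9,0,0,0,0.66,-1,-0.2,-0.5,0,0,0,0,-1,0,0,0,0,0,0,-1],
)

```text
time_s: 7.82
tcp_pos: [0.4166, -0.3447, 0.1909]
eef_rot: [[0.921, 0.389, 0.001], [0.389, -0.921, 0.01], [0.005, -0.009, -1.0]]
contact_force: [-0.2, 0.1, -0.7]
finger_gap: 0.169
```

```bash
cat > st.py <<'E'
from h import *
import sys
s=r.read_state();R=s['eef_rot'];print(s['time_s'],s['tcp_pos'].round(4),R.round(4).tolist(),'yaw',np.degrees(np.arctan2(R[1,0],R[0,0])),s['finger_gap'],s['contact_force'].round(2))
for a in sys.argv[1:]:
    n,f=a.split(':');cm=cam(n);p,d=eyes.capture(n)
    cv2.imwrite(f'pics/{f}.png',p[:,:,::-1]);np.savez(f+'.npz',p=p,d=d,R=cm[2],t=cm[3])
E
python3 st.py wrist:w3 top:t3
```

```text
7.825 [ 0.4166 -0.3447  0.1909] [[0.9212, 0.389, 0.0009], [0.3889, -0.9212, 0.0105], [0.0049, -0.0093, -0.9999]] yaw 22.889363892445594 0.16878910834896008 [-0.2   0.07 -0.66]
```

View pics/w3.png

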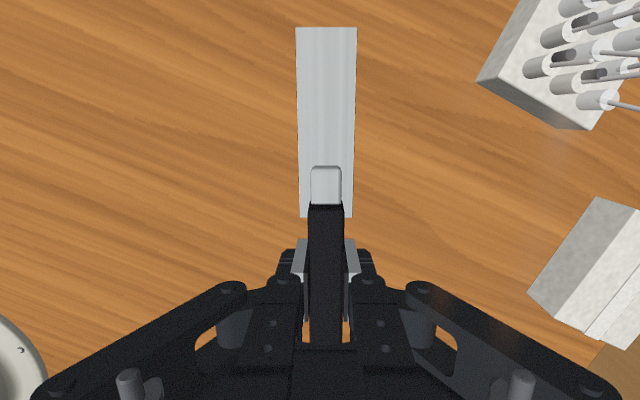

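View pics/t3.png

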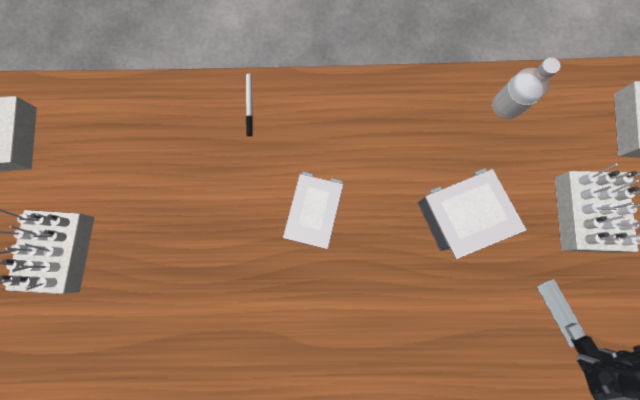

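The wrist view shows the spatula held straight, with the blade tip edge at row 28 between columns 296 and 357. The swab boxes are to the right. The top view shows the blade tip at (548,287), in front of the wide case, which hasn't been touched. Next I measure the blade in the tool frame and the swab box clearances.

Run:
```python
from h import *
z=np.load('w3.npz');p,d=z['p'],z['d'];c=eyes.calibration('wrist');cm=(K(c),c['dist_coeffs'],z['R'],z['t'])
hsv=cv2.cvtColor(p,cv2.COLOR_RGB2HSV)
m=((hsv[...,1]<50)&(hsv[...,2]>100));m[160:]=0;m[:,:285]=0;m[:,370:]=0
ys,xs=np.nonzero(m);T=c['T_tool_cam']
k=K(c);u=cv2.undistortPoints(np.c_[xs,ys].astype(float).reshape(-1,1,2),k,c['dist_coeffs']).reshape(-1,2)
Pc=np.c_[u,np.ones(len(u))]*d[ys,xs][:,None];P=(Pc@T[:3,:3].T+T[:3,3])[d[ys,xs]>0]
P=P[abs(P[:,2]-np.median(P[:,2]))<.01]
print('z=a x+b y+c',np.linalg.lstsq(np.c_[P[:,:2],np.ones(len(P))],P[:,2],rcond=None)[0])
print('x range',np.percentile(P[:,0],[.2,1,50,99,99.8]),'y',np.percentile(P[:,1],[.5,99.5]))
for xa in (.06,.075,.095):
    q=P[abs(P[:,0]-xa)<.004];print(xa,(q[:,1].min()+q[:,1].max())/2,np.median(q[:,2]))
# boxes: points with z>.1 in top
zt=np.load('top0.npz');dd=zt['d'];cm=cam('top')
ys,xs=np.mgrid[0:400,0:640];px=np.c_[xs.ravel(),ys.ravel()]
C=cloud(cm,px,dd);C=C[(dd.ravel()>0)]
B=C[(C[:,2]>.075)&(C[:,2]<.13)&(C[:,1]<-.3)&(C[:,0]<.85)];print('right box',B.min(0),B.max(0))
zz=np.load('w3.npz');d=zz['d'];cmw=(k,c['dist_coeffs'],zz['R'],zz['t'])
C=cloud(cmw,px,d)[d.ravel()>0]
B=C[(C[:,2]>.04)&(C[:,2]<.18)&(C[:,1]<-.4)];print(B.min(0),B.max(0))
B2=B[B[:,0]<.45]; print(B2.min(0),B2.max(0)); i=B2[:,1].argmax();print(B2[i])
```

```text
z=a x+b y+c [ 0.00011306 -0.00213427  0.02034151]
x range [0.04866267 0.04914606 0.07884277 0.10436249 0.10479151] y [-0.01353093  0.01219427]
0.06 -0.0006433657785903683 0.020273741373045384
0.075 -0.000630903108636306 0.020356356567454936
0.095 -0.0005624907974276861 0.020310814237209512
right box [ 0.57323308 -0.5236367   0.07502095] [ 0.84990194 -0.33747286  0.1299646 ]
[ 0.38243164 -0.70786085  0.04000045] [ 0.66201306 -0.43377384  0.11824494]
[ 0.38243164 -0.70786085  0.04010771] [ 0.44999428 -0.60381004  0.05387664]
[ 0.39329073 -0.60381004  0.04967521]
```

>>> step_arm(
  deltas=[0.2,0.1,-0.3,-0.05,0,-0.15,-1,0.25,0.12,-0.8,-0.05,0,-0.15,-1,0.2,0.1,-0.8,0,0,0,-1,0,0,-0.4,0,0,0,-1,0,0,0,0,0,0,-1],
)

```text
time_s: 8.55
tcp_pos: [0.4535, -0.3194, 0.0736]
eef_rot: [[0.93, 0.368, 0.002], [0.368, -0.93, 0.001], [0.003, -0.0, -1.0]]
contact_force: [-0.2, -0.1, -0.4]
finger_gap: 0.165
```

```bash
python3 st.py wrist:w4
```

```text
8.55 [ 0.4535 -0.3194  0.0736] [[0.9297, 0.3682, 0.0023], [0.3682, -0.9297, 0.0011], [0.0026, -0.0002, -1.0]] yaw 21.60541590214445 0.16506665802436343 [-0.17 -0.14 -0.45]
```

View pics/w4.png

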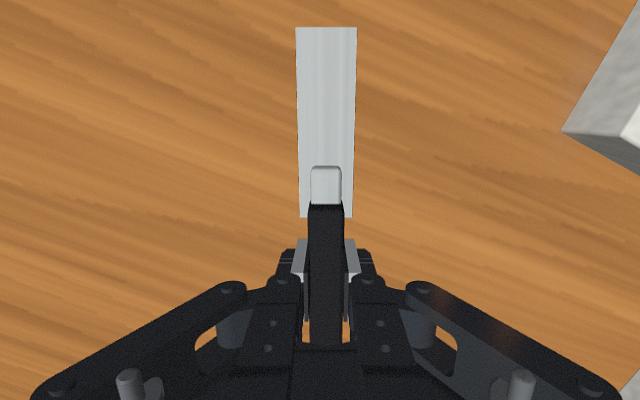

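>>> step_arm(
  deltas=[0.2,0.07,0,0,0,0,-1,0.2,0.07,0,0,0,-0.05,-1,0,0,0,0,0,0,-1],
)

```text
time_s: 8.98
tcp_pos: [0.4776, -0.3135, 0.0785]
eef_rot: [[0.932, 0.364, 0.008], [0.364, -0.932, -0.005], [0.006, 0.007, -1.0]]
contact_force: [-0.6, 0.7, 0.3]
finger_gap: 0.167
```

```bash
cat > rel.py <<'E'
from h import *
s=r.read_state();R=s['eef_rot'];F=np.array([.5729,-.2813]);a=np.radians(21.1);d=np.array([np.cos(a),np.sin(a)]);n=np.array([-d[1],d[0]])
tip=s['tcp_pos']+R@[.105,-.0006,.0203]
H=F+.118*d
rel=(tip[:2]-H)
print(s['time_s'],'tip past front',(tip[:2]-F)@d*1e3,'lat',rel@n*1e3,'top z',tip[2]*1e3,'lid angle if touching',np.degrees(np.arctan2(tip[2]-.0555,-rel@d)),'s',np.hypot(tip[2]-.0555,rel@d)*1e3,'yaw',np.degrees(np.arctan2(R[1,0],R[0,0])),'F',s['contact_force'].round(1),s['finger_gap'])
E
python3 rel.py;python3 st.py top:t5 scene:s5
```

```text
8.975 tip past front 4.652392368867777 lat 5.096908323067565 top z 58.83057833406622 lid angle if touching 1.6830808665191805 s 113.39652952247019 yaw 21.324583876386136 F [-0.6  0.7  0.3] 0.16660449407904412
8.975 [ 0.4776 -0.3135  0.0785] [[0.9315, 0.3636, 0.0084], [0.3636, -0.9315, -0.0046], [0.0062, 0.0073, -1.0]] yaw 21.324583876386136 0.16660449407904412 [-0.6   0.69  0.32]
```

```bash
python3 -c "
import cv2
a=cv2.imread('pics/t5.png')[150:400,380:640];b=cv2.imread('pics/s5.png')[230:400,60:320]
cv2.imwrite('pics/c5.png',cv2.vconcat([cv2.resize(a,(520,300)),cv2.resize(b,(520,300))]))"
```

```text
(no output)
```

View pics/c5.png

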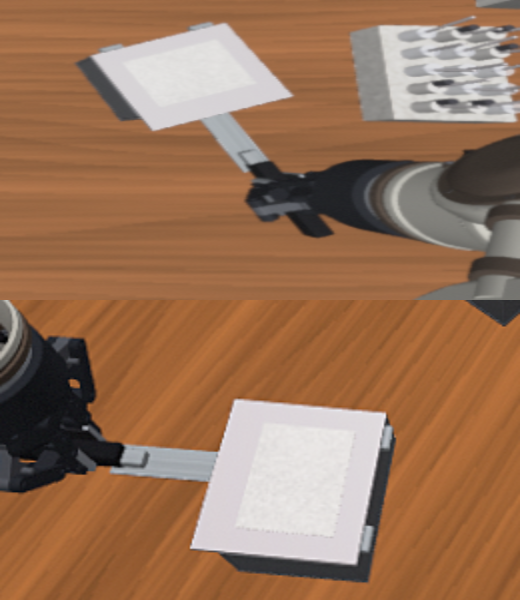

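The top crop shows the blade passing under the lid's front edge at about (205,115). In the scene crop it goes under near (215,465). The lid isn't disturbed. The tool drifted up 5 mm, so I lower it and go in a little further.

>>> step_arm(
  deltas=[0.06,0.02,-0.09,0.04,0.08,0,-1,0.06,0.02,0,0,0,0,-1,0,0,0,0,0,0,-1],
)

```text
time_s: 9.45
tcp_pos: [0.4828, -0.3118, 0.0732]
eef_rot: [[0.932, 0.362, -0.002], [0.362, -0.932, 0.001], [-0.001, -0.001, -1.0]]
contact_force: [0.9, 0.4, -0.6]
finger_gap: 0.168
```

```bash
python3 rel.py
```

```text
9.45 tip past front 9.907246078440357 lat 4.914100626217772 top z 52.71524577153575 lid angle if touching -1.475763851072586 s 108.12861927565613 yaw 21.248024836862324 F [ 0.9  0.4 -0.6] 0.16754698371623872
```

>>> step_arm(
  deltas=[0.05,0.02,0.3,0,0,0,-1,0.05,0.02,0.3,0,0,0,-1,0,0,0,0,0,0,-1],
)

```text
time_s: 9.82
tcp_pos: [0.488, -0.3098, 0.1056]
eef_rot: [[0.932, 0.362, -0.002], [0.362, -0.932, 0.0], [-0.002, -0.001, -1.0]]
contact_force: [-0.1, -0.7, 0.4]
finger_gap: 0.164
```

```bash
python3 rel.py;python3 st.py top:t6 scene:s6; python3 -c "
import cv2
a=cv2.imread('pics/t6.png')[150:400,380:640];b=cv2.imread('pics/s6.png')[230:400,60:320]
cv2.imwrite('pics/c6.png',cv2.vconcat([cv2.resize(a,(520,300)),cv2.resize(b,(520,300))]))"
```

```text
9.825 tip past front 15.491138271177022 lat 4.867549060714642 top z 85.17426869731968 lid angle if touching 16.144674425038733 s 106.71751944109117 yaw 21.245688152713022 F [-0.1 -0.7  0.4] 0.16413816181647267
9.825 [ 0.488  -0.3098  0.1056] [[0.932, 0.3624, -0.0017], [0.3624, -0.932, 0.0003], [-0.0015, -0.0009, -1.0]] yaw 21.245688152713022 0.16413816181647267 [-0.11 -0.71  0.38]
```

View pics/c6.png

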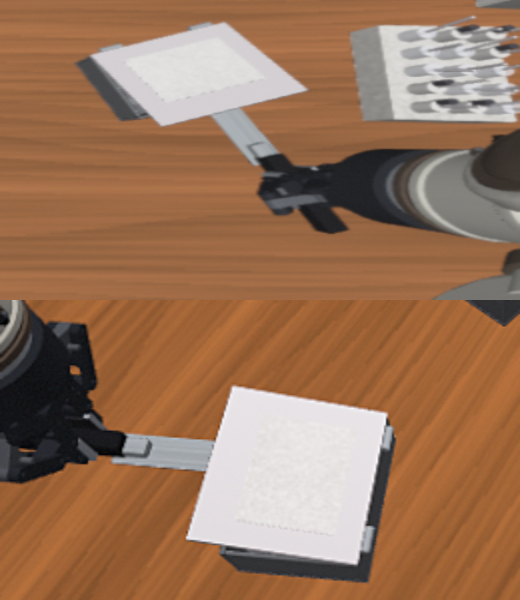

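In both crops the lid has risen, tilted up by about 15 degrees, and the blade is under it.

>>> step_arm(
  deltas=[0.12,0.05,0.22,0,0,0,-1,0.12,0.05,0.22,0,0,0,-1,0.17,0.06,0.2,0,0,0,-1,0.17,0.06,0.2,0,0,0,-1,0,0,0,0,0,0,-1],
)

```text
time_s: 10.55
tcp_pos: [0.5181, -0.2971, 0.149]
eef_rot: [[0.932, 0.363, -0.004], [0.363, -0.932, 0.002], [-0.003, -0.004, -1.0]]
contact_force: [0.1, -0.3, -1.3]
finger_gap: 0.163
```

```bash
python3 rel.py
```

```text
10.55 tip past front 48.093934276266744 lat 5.955617087270389 top z 128.33553863626418 lid angle if touching 46.17571100397951 s 100.95481025392324 yaw 21.259468080474118 F [ 0.1 -0.3 -1.3] 0.16324285398303856
```

>>> step_arm(
  deltas=[0.21,0.08,0.155,0,0,0,-1,0.21,0.08,0.155,0,0,0,-1,0.2,0.08,0.075,0,0,0,-1,0.2,0.08,0.075,0,0,0,-1,0,0,0,0,0,0,-1],
)

```text
time_s: 11.18
tcp_pos: [0.5621, -0.2796, 0.1731]
eef_rot: [[0.932, 0.363, -0.004], [0.363, -0.932, 0.003], [-0.003, -0.004, -1.0]]
contact_force: [-0.4, -0.6, -0.5]
finger_gap: 0.17
```

```bash
python3 rel.py;python3 st.py top:t7 scene:s7; python3 -c "
import cv2
a=cv2.imread('pics/t7.png')[150:400,380:640];b=cv2.imread('pics/s7.png')[230:400,60:320]
cv2.imwrite('pics/c7.png',cv2.vconcat([cv2.resize(a,(520,300)),cv2.resize(b,(520,300))]))"
```

```text
11.175 tip past front 95.51931211723316 lat 6.45506946413522 top z 152.50918428559902 lid angle if touching 76.95270935539014 s 99.57993353803613 yaw 21.26802198810965 F [-0.4 -0.6 -0.5] 0.16956024624170396
11.175 [ 0.5621 -0.2796  0.1731] [[0.9319, 0.3627, -0.0043], [0.3627, -0.9319, 0.0027], [-0.003, -0.0041, -1.0]] yaw 21.26802198810965 0.16956024624170396 [-0.38 -0.56 -0.49]
```

View pics/c7.png

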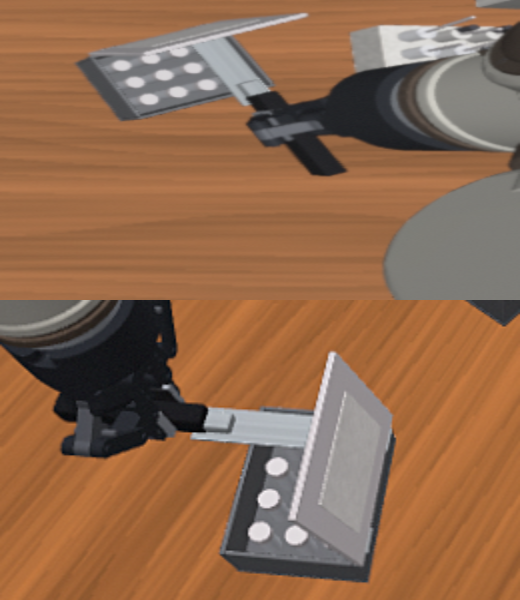

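The lid stands about 77 degrees open in both crops, with the blade still against its underside. I'll pull the blade straight back.

>>> step_arm(
  deltas=[-0.2,-0.08,0,0,0,0,-1,-0.5,-0.19,0,0,0,0,-1,-0.6,-0.23,0,0,0,0,-1,-0.6,-0.23,0,0,0,0,-1,-0.5,-0.19,0,0,0,0,-1,0,0,0,0,0,0,-1],
)

```text
time_s: 12.02
tcp_pos: [0.4332, -0.3278, 0.1716]
eef_rot: [[0.933, 0.36, -0.007], [0.36, -0.933, 0.004], [-0.005, -0.006, -1.0]]
contact_force: [0.9, -0.3, -0.9]
finger_gap: 0.166
```

```bash
python3 st.py top:t8 scene:s8; python3 -c "
import cv2
a=cv2.imread('pics/t8.png')[150:400,380:640];b=cv2.imread('pics/s8.png')[230:400,60:320]
cv2.imwrite('pics/c8.png',cv2.vconcat([cv2.resize(a,(520,300)),cv2.resize(b,(520,300))]))"
```

```text
12.025 [ 0.4332 -0.3278  0.1716] [[0.9331, 0.3596, -0.0069], [0.3597, -0.9331, 0.0037], [-0.0051, -0.0059, -1.0]] yaw 21.079378252959746 0.16579816718202453 [ 0.88 -0.32 -0.9 ]
```

View pics/c8.png

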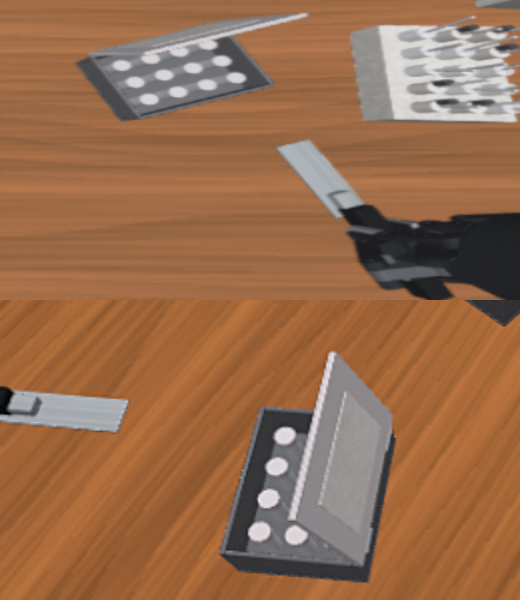

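The blade is clear and the lid stays up by itself. Now I'll move to the free desk area and lay the spatula down.

>>> step_arm(
  deltas=[-0.05,0.5,0,-0.04,-0.07,0,-1,-0.05,0.8,0,0,0,0,-1,-0.05,0.8,-0.2,0,0,0,-1,-0.05,0.8,-0.6,0,0,0,-1,-0.05,0.6,-0.6,0,0,0,-1,0,0,-0.6,0,0,0,-1,0,0,0,0,0,0,-1],
)

```text
time_s: 13.0
tcp_pos: [0.426, -0.1451, 0.0712]
eef_rot: [[0.931, 0.366, 0.008], [0.366, -0.931, -0.003], [0.006, 0.006, -1.0]]
contact_force: [-0.6, -0.2, -0.2]
finger_gap: 0.165
```

>>> step_arm(
  deltas=[0,0,-0.4,0.03,0.08,0,-1,0,0,-0.35,0,0,0,-1,0,0,0,0,0,0,-1],
)

```text
time_s: 13.38
tcp_pos: [0.4301, -0.147, 0.0372]
eef_rot: [[0.93, 0.367, 0.005], [0.367, -0.93, -0.004], [0.004, 0.005, -1.0]]
contact_force: [0.0, -0.0, -0.3]
finger_gap: 0.165
```

```bash
python3 st.py
```

```text
13.375 [ 0.4301 -0.147   0.0372] [[0.9302, 0.3669, 0.0054], [0.3669, -0.9302, -0.0036], [0.0038, 0.0053, -1.0]] yaw 21.525824311002967 0.1652994691200421 [ 0.02 -0.   -0.26]
```

>>> step_arm(
  deltas=[0,0,-0.2,0.03,0.05,0,-1,0,0,0,0,0,0,-1],
)

```text
time_s: 13.62
tcp_pos: [0.432, -0.1483, 0.029]
eef_rot: [[0.93, 0.367, 0.003], [0.367, -0.93, -0.003], [0.002, 0.004, -1.0]]
contact_force: [-0.4, -0.4, -0.5]
finger_gap: 0.166
```

>>> step_arm(
  deltas=[0,0,-0.1,0.02,0.02,0,-1,0,0,0,0,0,0,-1],
)

```text
time_s: 13.88
tcp_pos: [0.4327, -0.1488, 0.0245]
eef_rot: [[0.93, 0.367, 0.003], [0.367, -0.93, -0.001], [0.002, 0.002, -1.0]]
contact_force: [-0.2, -0.1, -1.0]
finger_gap: 0.165
```

>>> step_arm(
  deltas=[0,0,-0.03,0,0,0,-1,0,0,0,0,0,0,-1],
)

```text
time_s: 14.12
tcp_pos: [0.4328, -0.1488, 0.0231]
eef_rot: [[0.93, 0.367, 0.003], [0.367, -0.93, -0.001], [0.002, 0.002, -1.0]]
contact_force: [-0.3, -0.1, -0.7]
finger_gap: 0.164
```

>>> step_arm(
  deltas=[0,0,0,0,0,0,-0.3,0,0,0,0,0,0,-0.2,0,0,0,0,0,0,0,0,0,0,0,0,0,0,0,0,0.3,0,0,0,0,0,0,0.8,0,0,0,0.2,0,0,0.9,0,0,0,0.3,0,0,0.9,0,0,0,0.3,0,0,0,0,0,0,0.3],
)

```text
time_s: 15.25
tcp_pos: [0.4327, -0.1488, 0.1771]
eef_rot: [[0.93, 0.367, 0.006], [0.367, -0.93, -0.003], [0.004, 0.005, -1.0]]
contact_force: [0.1, -0.8, 0.8]
finger_gap: 0.651
```

```bash
python3 st.py top:t9 scene:s9 wrist:w9
```

```text
15.25 [ 0.4327 -0.1488  0.1771] [[0.9303, 0.3667, 0.0059], [0.3668, -0.9303, -0.0035], [0.0042, 0.0054, -1.0]] yaw 21.515969754346038 0.6512477605720932 [ 0.1  -0.78  0.83]
```

View pics/w9.png

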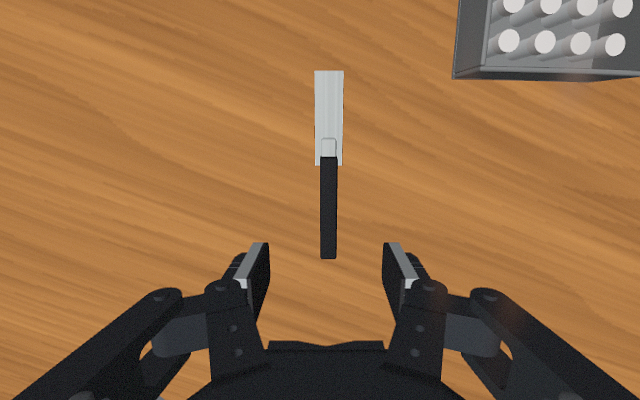

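View pics/s9.png

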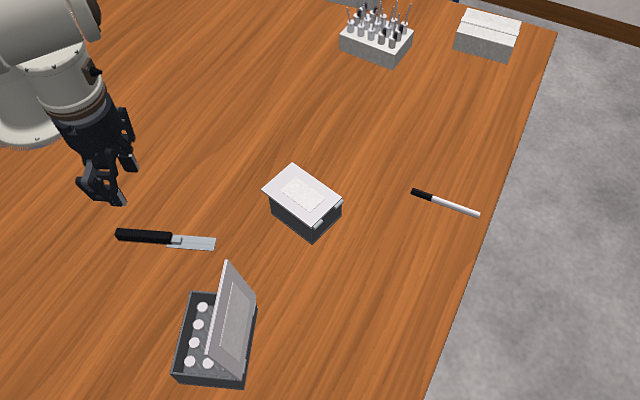

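The spatula lies on the desk, from (328,71) to (328,258) in the wrist view. The gripper is clear, the lid is still up, and the narrow case is unchanged. One last numeric check before handing in.

Run:
```python
from h import *
z=np.load('w9.npz');c=eyes.calibration('wrist');cm=(K(c),c['dist_coeffs'],z['R'],z['t'])
for q in [(329,78),(329,100),(329,130),(328,170),(328,240)]:print(q,cloud(cm,[q],z['d'])[0].round(4))
z=np.load('s9.npz');cm=(K(eyes.calibration('scene')),eyes.calibration('scene')['dist_coeffs'],z['R'],z['t'])
q=[(228,268),(226,300),(222,330),(236,300),(235,340),(245,300)]
P=cloud(cm,q,z['d']);print(P.round(4))
ys,xs=np.mgrid[285:350,225:245];C=cloud(cm,np.c_[xs.ravel(),ys.ravel()],z['d']);nn=np.linalg.svd(C-C.mean(0))[2][2];print('lid angle',np.degrees(np.arccos(abs(nn[2]))))
s=r.read_state();print(np.abs(s['joint_velocities']).max());r.finish_job()
```

```text
(329, 78) [ 0.5241 -0.1126  0.0038]
(329, 100) [ 0.5067 -0.1195  0.003 ]
(329, 130) [ 0.4818 -0.1294  0.0012]
(328, 170) [ 0.4497 -0.141   0.0222]
(328, 240) [ 0.3861 -0.1662  0.0206]
[[ 0.6446 -0.1969  0.1626]
 [ 0.6626 -0.234   0.1513]
 [ 0.6776 -0.2696  0.1446]
 [ 0.6635 -0.2195  0.1213]
 [ 0.6859 -0.2643  0.1016]
 [ 0.6655 -0.2061  0.095 ]]
lid angle 83.24773973301292
0.022879442460976705
the job is handed in; nothing more can be done
```

I gripped the spatula across its handle, slid the blade about 10 mm under the wide case's lid and levered the lid up. I then drew the blade back, laid the spatula on the free desk between the cases and the robot, let go and lifted clear. The job was handed in at about 15.4 s.

- **Lid:** it stays up by itself. The angle estimates disagree: about 77° from the blade tip's position at the end of the lift, and about 83° from the last scene picture's depth. Both are well above 45°.
- **Spatula:** it lies on the desk. The blade reads 1 to 4 mm high and the handle top 21 to 22 mm. Those readings suggest a slight tilt along its length, about 1° or less, within the depth readings' noise.
- **Contacts:** in the pictures the gripper was well away from both cases, and the narrow case looks unchanged. The largest wrist force I read between moves was about 1.3 N. I did not log the force during moves.
- **Drift:** some short moves drifted by up to about 15 mm from what I commanded, including a 5 mm rise while the blade was going under the lid. I corrected those that mattered before continuing.

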